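# Register the steel bench block in the angle stop

### The job

With the fingertips, gently push the square steel bench block along the bench top into the inside corner of the aluminium angle stop, so that it sits flat against both legs, and leave it there. Only push it: do not take it between the fingers, lift it or tip it. Leave the wire spool, the brass tin, the setting block and the small punch where they are.

Things in the scene. Friction and masses are not known exactly. Their poses are not given: they have to be found in the camera images.
- bench_block: loose plain steel block, 63 x 63 mm and 20 mm high, 0.4 to 0.9 kg, flat on the bench top (z = 0). Origin at the centre of its underside, x and y along its sides, z up. It slides at 2 to 8 N (never push with over 35 N); a push off its centre turns it. It starts on the open side of the stop: nearer to the robot than the long leg, to the right of the short leg, turned up to 0.35 rad against the stop.
- angle_stop: L-shaped aluminium stop of two bars, 12 mm thick, 18 mm high, screwed to the bench (cannot move). Origin: the inside corner at bench-top height, z up. The long leg runs from it along -y (130 mm; inner face at x = 0, bar on the +x side), the short leg along -x (75 mm; inner face at y = 0, bar on the +y side). Its x axis points away from the robot, yaw -0.13 to 0.08 rad.
- home (a point): where the block's origin is when it is fully home in the stop: the point x = -31.5 mm, y = -31.5 mm, z = 0 of the stop's frame. The block gets there by pushes towards the stop's +x (away, against the long leg) and then +y (robot's left, along that leg to the short one); this order keeps the arm clear of the lamp. The bench's right edge, world y = -0.22, is open: a block pushed over it falls.
- wire_spool: bystander: spool of thin silvery wire, 60 mm in diameter, 32 mm high, standing upright beyond the long leg. Origin at the centre of its underside.
- brass_tin: bystander: round yellowish lidded tin, 60 mm in diameter, 27 mm high, to the left of the stop. Origin at the centre of its underside.
- setting_block: bystander: small black block with a blue pad on top, 42 x 75 mm, 30 mm high, farther to the left. Origin at the centre of its underside.
- punch: bystander: small steel punch, 13 mm thick, 64 mm long, lying along its y axis near the bench's near edge. Origin at the centre of its underside. Left of it stands a desk lamp: post at world x = 0.34, y = -0.04; from its top (z = 0.25) thin arms rise to x = 0.67, y = 0.06, z = 0.62; its head hangs at z = 0.2 over x > 0.57, y = 0.07 to 0.17. Stay to the right of these.
Not all that is in view belongs to the job. Leave any turquoise look-alike of the bench_block alone.

How it is judged:
At the end, for the whole second after the job is handed in: The block lies flat on the bench in the inside corner, its centre within 3 mm of the fully-home position on both axes, turned by less than 0.04 rad (2.3 degrees) against the stop, and at rest (x of bench_block in the frame of angle_stop between -0.0345 and -0.0285 m and y of bench_block in the frame of angle_stop between -0.0345 and -0.0285 m and (angle between the x axis of bench_block and the x axis of angle_stop, either way round below 0.04 rad or angle between the x axis of bench_block and the y axis of angle_stop, either way round below 0.04 rad) and height (world z) of bench_block between -0.004 and 0.004 m and angle between bench_block's own z axis and vertical below 0.05 rad and linear speed of bench_block below 0.01 m/s); the robot touches nothing.
It fails at once if the bench block is pushed hard (more than 35 N) (contact force between the fingers and bench_block above 35 N).
It fails at once if the bench block is lifted (more than 8 mm) or tipped (more than 0.2 rad) (height (world z) of bench_block above 0.008 m or angle between bench_block's own z axis and vertical above 0.2 rad).
It fails at once if the bench block is taken between the fingers (contact force between the fingers and bench_block above 0.5 N and z of the grasp point in the frame of bench_block below 0.032 m and x of the grasp point in the frame of bench_block between -0.022 and 0.022 m and y of the grasp point in the frame of bench_block between -0.022 and 0.022 m).
It fails at once if the wire spool, brass tin, setting block or punch is moved by more than 10 mm (distance of any of wire_spool, brass_tin, setting_block, punch from where it was at the start of the episode above 0.01 m).
It also fails if it takes over 48 s, if anything falls off the work surface, if the arm or the gripper's body presses on something with over 40 N, if the wrist force passes 120 N, or if a joint passes its speed limit or range.

### The arm

A 7-joint arm with a two-finger parallel gripper is mounted at the origin on a cart in front of the work surface, level with it; the furniture and walls round the work are solid. World frame = base frame: x ahead of the robot, y to its left, z up, the work surface at z = 0. Lengths are in m, angles in rad, forces in N, time in s.
With the tool pointing down it reaches from about 0.4 to 0.85 m from the base axis. Payload 10.4 kg.
Tool frame: the origin (TCP) lies at the very end of the fingers, on their centre line; the grasp point (between the pads) lies 19 mm behind it (r.pinch_z is the distance from the TCP to the grasp point, in m); z points along the fingers, y is the line along which they close (so a half turn about z gives the same grasp; the last joint's range is limited). The gripper opens to 87 mm and grips with 3 to 60 N. Pads are 19 mm wide; open, the fingers measure 117 mm over their backs; the gripper's body (75 mm by 190 mm) begins 51 mm behind the grasp point.
Start: joints at [1.163, 0.332, -0.065, 1.46, 0.022, 1.35, -0.088], TCP at [0.235, -0.579, 0.223] pointing down, gripper open.
Joint ranges: [-2.6, 2.6], [-0.5, 2.12], [-1.47, 1.34], [0.16, 2.42], [-1.27, 4.41], [0.06, 2.06], [-2.6, 2.6]. Speed limits (rad/s): [2.22, 2.22, 2.79, 2.79, 3.14, 3.14, 3.14].

### API

Orientations are given as a unit quaternion [x, y, z, w].
In Python, from bench import sensors, vision, r gives the robot as it stands.
- The arm moves only by the shell command python3 -m crank 'ROWS' [OPENING] [FORCE]. ROWS is JSON, a list of rows, each a list of 2 entries, a list of its own where there are three numbers: the shift along the tool's x, y, z normalised to -1 to 1, where 1 is 3 cm, then the turn about the tool's z normalised to -1 to 1, where 1 is 8 degrees. A call has 1 to 12 rows; each row shifts and turns the commanded pose from where the row before left it, along the tool's axes as they then stand; what a row does not reach is not made up. A row lasts 1/8 s, in which the tool goes at most 62.5 mm and 10.7 degrees, less where a joint would pass 70% of its speed; a pose out of reach is approached as far as the arm can. A call with a number of a shift or a turn outside -1 to 1 is refused whole. A call with a gripper value outside its range is refused whole. OPENING is the opening, from 0 (shut) to 1 (fully open), set as the call begins (- or left out, the last holds). The fingers move at their own pace and stop on an object; FORCE is the grip in N (left out, the last holds). Time passes only in rows, so rows that do not move let the fingers close. It gives the time, the measured TCP pose, the force, the opening and the grip force at its end, in the units of the state.
- sensors.read_state(): the state, without advancing time (a new reading comes with each control period).
- vision.camera(name): name is "scene" or "top"; returns the picture (384x512x3 uint8, red, green, blue); there is no depth.
- vision.camera_model(name): a dict with "vertical_fov" (degrees; the focal length in pixels is half the picture's height over the tangent of half this angle, whatever the lens; pixels are square), "cx", "cy" (the principal point, pixels), "camera_from_world" (4x4, takes a point from world to camera coordinates). Camera axes: x right, y down, z forward; pixel columns grow to the right and rows downward; lengths in m; the calibration is good to about 2 mm. A picture is of the moment at which its call begins. camera_model takes no time and is no camera call.
- r.close_job(): hands the job in; it is judged then, once.
The state is a dict: "time": time; "joint_positions": joint angles; "joint_vel": joint speeds; "joint_torque": joint torques, N m; "ee_pos": TCP position; "eef_rot": TCP orientation; "ft_force": force on the tool from outside, world axes, zero at the start; "torque": the same for the moment, N m; "width": finger opening in m; "grip_force": force on a finger pad.
Only numpy, scipy, OpenCV 4.12 (cv2) and the standard library are available. Lean on these libraries where they do the work, as an engineer would, in place of code of your own. Each camera call takes 0.05 s, during which the arm holds its last target. There are 200 camera calls.

## Working session

There is one attempt and no reset: what is moved stays moved. The work goes in short steps, Python scripts to look and compute and a shell command to move; the robot and the scene stay as the last step left them, time stands still between calls to the robot, and variables do not carry over. Pictures are saved under pics/ and viewed, at most 10 in all, crops included, and the job is handed in when it is done.

```bash
ls; mkdir -p pics
python3 - <<'E'
from bench import sensors, vision, r
import cv2,numpy as np
for n in("scene","top"):
    im=vision.camera(n); cv2.imwrite(f"pics/{n}0.png",im[:,:,::-1])
    m=vision.camera_model(n); print(n,m)
s=sensors.read_state(); print(s["time"],s["ee_pos"],s["eef_rot"],s["ft_force"],s["width"],r.pinch_z)
E
```

```text
pics
scene {'vertical_fov': 51.623362515102286, 'cx': 255.16398859354783, 'cy': 193.64493980536918, 'camera_from_world': array([[-4.89726934e-01, -8.71875607e-01, -6.75025937e-04,
         2.84131326e-01],
       [-4.68009852e-01,  2.63531200e-01, -8.43515314e-01,
         3.21681278e-01],
       [ 7.35618317e-01, -4.12776250e-01, -5.37104701e-01,
         4.71274782e-01],
       [ 0.00000000e+00,  0.00000000e+00,  0.00000000e+00,
         1.00000000e+00]])}
top {'vertical_fov': 50.557820455366056, 'cx': 255.26581731301485, 'cy': 188.44671435212146, 'camera_from_world': array([[ 0.01723203, -0.99911568,  0.03835241,  0.00601895],
       [-0.99123048, -0.02209715, -0.13028377,  0.58909272],
       [ 0.13101604, -0.03577102, -0.99073469,  1.03214082],
       [ 0.        ,  0.        ,  0.        ,  1.        ]])}
0.1 [ 0.2345084  -0.57897505  0.22184941] [ 9.81539720e-01  1.91257368e-01 -1.51575364e-04 -6.11929580e-04] [ 0.44168395 -0.10583366 -0.24575493] 0.08714511577921248 0.0187
```

View pics/scene0.png

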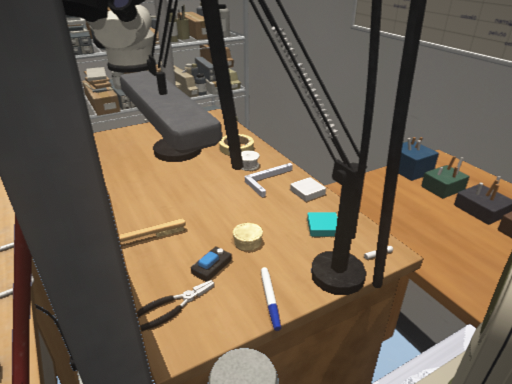

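View pics/top0.png

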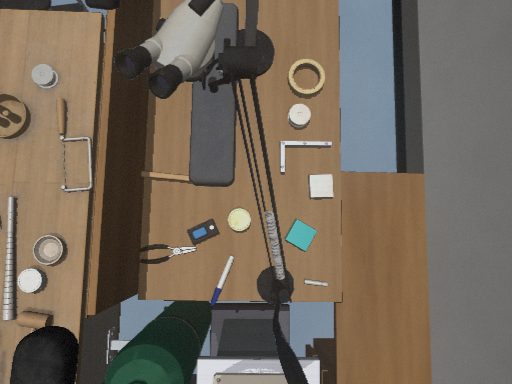

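The scene view shows the stop at (265,180), the pale block at (308,188) and the turquoise look-alike at (322,224). The top view shows the stop's corner at about (284,145), the pale block at (321,186), the turquoise one at (301,235) and the punch at (316,283). The pale grey one at (321,186) is the plain steel block, on the open side of the stop. I'll confirm that in an enlarged crop and measure.

```bash
cat > h.py <<'E'
from bench import sensors, vision, r
import cv2,numpy as np
def ray(n,uv,z):
    m=vision.camera_model(n); f=192/np.tan(np.radians(m["vertical_fov"]/2)); T=m["camera_from_world"]
    R=T[:3,:3]; c=-R.T@T[:3,3]; out=[]
    for u,v in np.atleast_2d(uv):
        d=R.T@np.array([(u-m["cx"])/f,(v-m["cy"])/f,1]); out.append((c+d*(z-c[2])/d[2])[:2])
    return np.array(out)
def light(im,sat=60,val=140):
    h=cv2.cvtColor(im,cv2.COLOR_RGB2HSV); return ((h[...,1]<sat)&(h[...,2]>val)).astype(np.uint8)*255
def rects(n,im,roi,z,sat=60,val=140,minA=40):
    x0,y0,x1,y1=roi; k=4
    c=cv2.resize(im[y0:y1,x0:x1],None,fx=k,fy=k,interpolation=cv2.INTER_CUBIC)
    cs,_=cv2.findContours(light(c,sat,val),cv2.RETR_EXTERNAL,cv2.CHAIN_APPROX_NONE); out=[]
    for q in cs:
        if cv2.contourArea(q)<minA*k*k: continue
        uv=(q[:,0]+.5)/k-.5+[x0,y0]; w=ray(n,uv,z)
        out.append((uv,w,cv2.minAreaRect((w*1000).astype(np.float32))))
    return out
E
python3 - <<'E'
from h import *
im=vision.camera("top")
cv2.imwrite("pics/crop1.png",cv2.resize(im[125:300,265:345],None,fx=3.4,fy=3.4,interpolation=cv2.INTER_CUBIC)[:,:,::-1])
for roi,z in(((270,130,338,176),.018),((300,168,340,206),.020),((280,95,320,132),.032),((298,274,338,292),.013)):
    for uv,w,b in rects("top",im,roi,z): print(roi,len(uv),uv.mean(0).round(1),np.round(b[0],1),np.round(b[1],1),round(b[2],1), cv2.boxPoints(b).round(0).tolist())
im=vision.camera("scene")
for roi,z in(((284,172,332,206),.02),((240,158,300,200),.018)):
    for uv,w,b in rects("scene",im,roi,z): print("scene",roi,np.round(b[0],1),np.round(b[1],1),round(b[2],1))
E
```

```text
(270, 130, 338, 176) 651 [298.1 148.2] [ 684.5 -120. ] [ 86.  143.3] 1.5 [[640.0, -50.0], [643.0, -193.0], [729.0, -190.0], [726.0, -47.0]]
(300, 168, 340, 206) 357 [321.1 185.2] [ 604.  -160.4] [63.4 64. ] 2.7 [[571.0, -130.0], [574.0, -194.0], [637.0, -191.0], [634.0, -127.0]]
(280, 95, 320, 132) 266 [298.4 113.9] [798.3 -99.5] [61.  59.5] 61.1 [[757.0, -112.0], [810.0, -141.0], [839.0, -87.0], [787.0, -58.0]]
(298, 274, 338, 292) 206 [316.  282.6] [ 345.9 -147.2] [61.7 11. ] 84.5 [[338.0, -177.0], [348.0, -178.0], [354.0, -117.0], [343.0, -116.0]]
scene (284, 172, 332, 206) [ 602.5 -159.5] [66.8 66.3] 2.7
scene (240, 158, 300, 200) [ 621.9 -135.2] [22.2 50.9] 55.3
scene (240, 158, 300, 200) [ 683.2 -120.1] [ 92.8 146.2] 2.1
```

View pics/crop1.png

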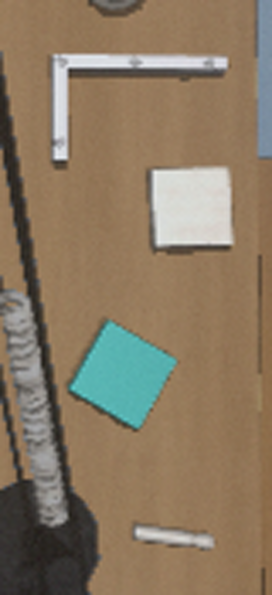

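The crop confirms it: a plain pale steel square beside the stop, and a turquoise square nearer the robot, which I'll leave alone. The sizes check out: the stop's bounding rectangle is 86x143 mm (nominal 87x142), and the block is 63x64 mm in the top view with the two views agreeing to about 2 mm. I'll refine the stop's yaw and start the approach.

```bash
python3 - <<'E'
from h import *
im=vision.camera("top")
for roi,z in(((294,130,338,160),.018),((270,156,296,176),.018)):
    for uv,w,b in rects("top",im,roi,z): print(np.round(b[0],1),np.round(b[1],1),round(b[2],2),cv2.boxPoints(b).round(1).tolist())
h=cv2.cvtColor(im,cv2.COLOR_RGB2HSV); q=max(cv2.findContours(cv2.inRange(h[200:270,270:340],(80,100,80),(100,255,255)),0,1)[0],key=len)
print("turq",(ray("top",q[:,0]+[270,200],.02)*1000).round(0)[::6].tolist())
E
python3 -m crank '[[[0,0,0],0.64],[[0,0,0],0.64],[[0,0,0],0.64],[[0,0,0],0.64],[[0.73,-0.91,0],0],[[0.73,-0.91,0],0],[[0.73,-0.91,0],0],[[0.73,-0.91,0],0],[[0.73,-0.91,0],0]]' 0.23
```

```text
[ 722.  -138.2] [ 12.7 104.8] 0.36 [[715.4000244140625, -85.9000015258789], [716.0, -190.60000610351562], [728.7000122070312, -190.60000610351562], [728.0, -85.80000305175781]]
[661.5 -55.5] [43.6 12.3] 0.53 [[639.7000122070312, -49.599998474121094], [639.7999877929688, -61.79999923706055], [683.4000244140625, -61.400001525878906], [683.2999877929688, -49.20000076293945]]
turq [[509.0, -93.0], [493.0, -82.0], [477.0, -74.0], [461.0, -64.0], [451.0, -77.0], [443.0, -93.0], [433.0, -109.0], [438.0, -122.0], [454.0, -130.0], [470.0, -138.0], [483.0, -141.0], [494.0, -125.0], [501.0, -109.0]]
time: 1.38
ee_pos: [0.341, -0.4388, 0.2225]
eef_rot: [1.0, 0.014, 0.0, 0.0]
ft_force: [1.2, 0.1, -0.4]
width: 0.0203
grip_force: 0.0
```

```bash
python3 -m crank '[[[0,0,0],0.1],[[0.69,-0.92,0],0],[[0.69,-0.92,0],0],[[0.69,-0.92,0],0],[[0.69,-0.92,0],0],[[0.69,-0.92,0],0],[[0.69,-0.92,0],0],[[0.69,-0.92,0],0],[[0.69,-0.92,0],0],[[0.69,-0.92,0],0],[[0.69,-0.92,0],0],[[0,0,0],0]]'; python3 -m crank '[[[0,0,1],0],[[0,0,1],0],[[0,0,1],0],[[0,0,1],0],[[0,0,1],0],[[0,0,0.8],0],[[0,0,0],0]]'
python3 - <<'E'
from h import *
cv2.imwrite("pics/s2.png",cv2.resize(vision.camera("scene")[80:280,130:430],None,fx=2.5,fy=2.5)[:,:,::-1])
s=sensors.read_state();print(s["ee_pos"],s["eef_rot"],s["joint_positions"])
E
```

```text
time: 2.88
ee_pos: [0.5447, -0.1591, 0.2223]
eef_rot: [1.0, 0.008, 0.0, -0.001]
ft_force: [0.0, -0.4, -0.4]
width: 0.0197
grip_force: 0.0
time: 3.75
ee_pos: [0.5418, -0.1624, 0.0469]
eef_rot: [1.0, 0.006, -0.002, -0.0]
ft_force: [0.2, -0.5, 0.6]
width: 0.0198
grip_force: 0.0
[ 0.54294559 -0.16231947  0.04837346] [ 9.99982266e-01  5.91923262e-03 -6.53877777e-04  5.77890987e-05] [ 0.50743758  0.39338887 -0.35507031  1.78710436  0.16044322  0.9906023
 -1.47011862]
```

View pics/s2.png

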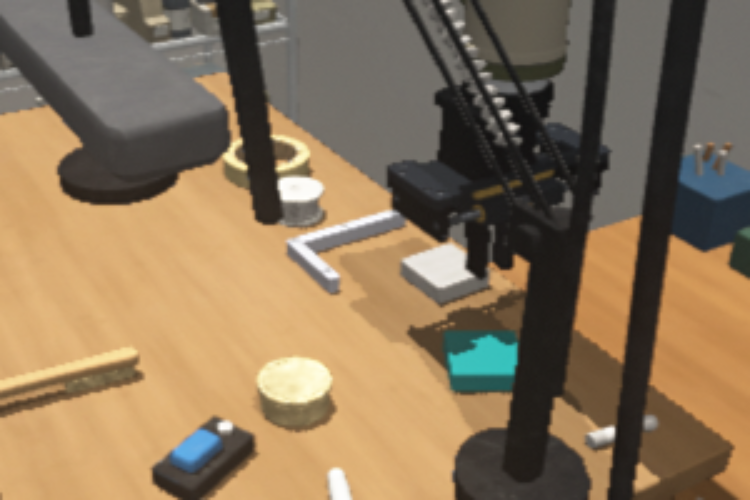

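The fingers hang behind the near face of the block (crop (480,260)), clear of the turquoise one. I'll lower them and make contact.

```bash
python3 -m crank '[[[0,-0.05,0.7],0],[[0,0,0.65],0],[[0.2,0,0],0],[[0.2,0,0],0],[[0.15,0,0],0],[[0.15,0,0],0],[[0.15,0,0],0],[[0.15,0,0],0],[[0.15,0,0],0],[[0.15,0,0],0]]'; python3 -m crank '[[[0.2,0,0],0],[[0.2,0,0],0],[[0.2,0,0],0],[[0.2,0,0],0]]'
```

```text
time: 5.05
ee_pos: [0.5815, -0.1595, 0.0083]
eef_rot: [1.0, 0.006, -0.001, 0.0]
ft_force: [-7.2, -0.4, 5.8]
width: 0.0201
grip_force: 4.0
time: 5.55
ee_pos: [0.6056, -0.1592, 0.0083]
eef_rot: [1.0, 0.006, -0.001, 0.0]
ft_force: [-7.5, -1.0, 5.4]
width: 0.0198
grip_force: 3.9
```

```bash
python3 -m crank '[[[0.2,0,0],0],[[0.2,0,0],0],[[0.2,0,0],0],[[0.15,0,0],0],[[0.15,0,0],0]]'; python3 -m crank '[[[0.08,0,0],0],[[0.08,0,0],0]]'
python3 - <<'E'
from h import *
im=vision.camera("scene")
cv2.imwrite("pics/s3.png",cv2.resize(im[150:230,220:350],None,fx=6,fy=6,interpolation=cv2.INTER_CUBIC)[:,:,::-1])
E
```

```text
time: 6.18
ee_pos: [0.6326, -0.1588, 0.0083]
eef_rot: [1.0, 0.006, -0.001, 0.0]
ft_force: [-7.5, 0.4, 5.8]
width: 0.0198
grip_force: 3.9
time: 6.42
ee_pos: [0.6373, -0.1588, 0.0083]
eef_rot: [1.0, 0.006, -0.001, 0.0]
ft_force: [-8.8, 0.1, 5.3]
width: 0.02
grip_force: 3.8
```

View pics/s3.png

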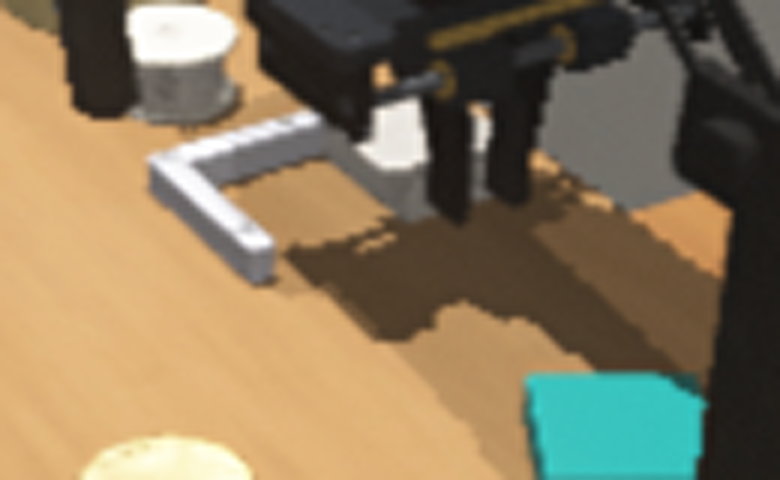

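The block (crop (400,170)) is against or very close to the long leg, with its face parallel to it. I'll creep forward until the force rises.

```bash
for i in 1; do python3 -m crank '[[[0.05,0,0],0],[[0.05,0,0],0]]'; done; python3 -m crank '[[[0.04,0,0],0],[[0,0,0],0]]'
```

```text
time: 6.72
ee_pos: [0.6403, -0.1588, 0.0083]
eef_rot: [1.0, 0.006, -0.001, 0.0]
ft_force: [-6.7, 1.0, 4.6]
width: 0.0202
grip_force: 3.8
time: 6.98
ee_pos: [0.6416, -0.1587, 0.0083]
eef_rot: [1.0, 0.006, -0.001, 0.0]
ft_force: [-6.9, 0.4, 4.6]
width: 0.0203
grip_force: 3.3
```

```bash
python3 -m crank '[[[0.04,0,0],0],[[0.04,0,0],0]]'; python3 -m crank '[[[0.03,0,0],0],[[0,0,0],0]]'
```

```text
time: 7.22
ee_pos: [0.6422, -0.1588, 0.0082]
eef_rot: [1.0, 0.006, -0.003, 0.0]
ft_force: [-18.6, 0.8, 13.7]
width: 0.0199
grip_force: 9.5
time: 7.48
ee_pos: [0.6422, -0.1588, 0.0082]
eef_rot: [1.0, 0.006, -0.004, 0.0]
ft_force: [-19.6, 0.5, 15.8]
width: 0.0198
grip_force: 10.3
```

Contact with the long leg is at TCP x = 0.642, as predicted. I'll back off, lift, move right and turn for the +y push.

```bash
python3 -m crank '[[[-0.3,0,0],0],[[-0.7,0,0],0],[[0,0,-0.8],0],[[0,0,-0.8],0],[[0,0.5,-0.8],0],[[0,0.7,0],-1],[[0,0.7,0],-1],[[0,0.2,0],-1],[[0,0,0],0]]'; python3 -c "
from h import *
print(sensors.read_state()['joint_positions'])
for n in ('top','scene'):
    im=vision.camera(n)
    cv2.imwrite(f'pics/{n}4.png',cv2.resize(im[90:240,225:375],None,fx=4,fy=4)[:,:,::-1])"
```

```text
time: 8.6
ee_pos: [0.6215, -0.2218, 0.0802]
eef_rot: [0.977, 0.214, 0.0, 0.0]
ft_force: [-0.2, -0.4, -0.3]
width: 0.0202
grip_force: 0.0
[ 0.5668608   0.54556274 -0.39974748  1.50200781  0.22413975  1.13864163
 -1.01516065]
```

View pics/scene4.png

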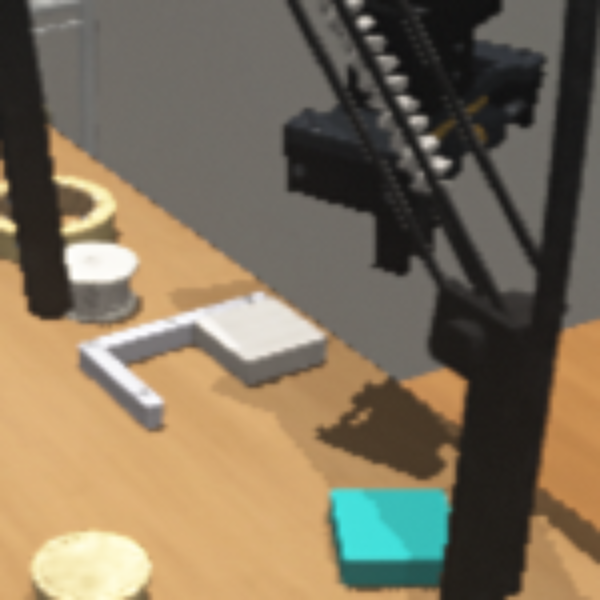

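The block lies flat along the long leg, reaching slightly past its end. I'll finish the turn and lower the fingers to its right.

```bash
python3 -m crank '[[[0,0,0],-1],[[0,0,0],-1],[[0,0,0],-1],[[0,0,0],-1],[[0,0,0],-1],[[0,0,0],-1],[[0,0,0],-1],[[0,0,0],-1],[[0,0.5,0],-0.25],[[-0.1,0.7,0],0],[[-0.1,0.68,0],0],[[0,0,0],0]]'; python3 -c "
from h import *
s=sensors.read_state();print(s['joint_positions'],s['ee_pos'],s['eef_rot'])"
```

```text
time: 10.2
ee_pos: [0.6786, -0.2257, 0.0798]
eef_rot: [0.703, 0.712, 0.0, -0.0]
ft_force: [-0.5, 0.6, -0.7]
width: 0.0201
grip_force: 0.0
[ 0.63729491  0.70081736 -0.58942948  1.31876044  0.38858034  1.23570723
  0.04372548] [ 0.67864383 -0.22567338  0.07980567] [ 7.02619993e-01  7.11565177e-01  3.71023944e-04 -8.45763054e-05]
```

```bash
python3 -m crank '[[[0,0.03,0.8],0],[[0,0.03,0.8],0],[[0,0,0.78],0],[[0,0,0],0],[[0.2,0,0],0],[[0.2,0,0],0],[[0.15,0,0],0],[[0.15,0,0],0],[[0.15,0,0],0],[[0.15,0,0],0],[[0.15,0,0],0],[[0.15,0,0],0]]'; python3 -m crank '[[[0.15,0,0],0],[[0.15,0,0],0],[[0.15,0,0],0],[[0.15,0,0],0]]'
```

```text
time: 11.7
ee_pos: [0.6791, -0.1897, 0.009]
eef_rot: [0.703, 0.711, -0.001, 0.001]
ft_force: [-0.3, -5.3, 2.0]
width: 0.0197
grip_force: 2.6
time: 12.2
ee_pos: [0.6788, -0.1718, 0.009]
eef_rot: [0.703, 0.711, -0.001, 0.001]
ft_force: [1.0, -5.2, 2.2]
width: 0.0203
grip_force: 2.7
```

Remaining distance to y ≈ -0.134 is 38 mm.

```bash
python3 -m crank '[[[0.18,0,0],0],[[0.18,0,0],0],[[0.18,0,0],0],[[0.15,0,0],0],[[0.15,0,0],0],[[0.1,0,0],0]]'; python3 -m crank '[[[0.05,0,0],0],[[0.05,0,0],0],[[0.05,0,0],0]]'; python3 -m crank '[[[0.04,0,0],0],[[0.04,0,0],0]]'
```

```text
time: 12.95
ee_pos: [0.6784, -0.1436, 0.009]
eef_rot: [0.703, 0.711, -0.001, 0.001]
ft_force: [-0.7, -5.9, 2.6]
width: 0.02
grip_force: 2.9
time: 13.32
ee_pos: [0.6784, -0.1395, 0.009]
eef_rot: [0.703, 0.711, -0.001, 0.001]
ft_force: [0.2, -6.0, 1.7]
width: 0.0202
grip_force: 3.0
time: 13.58
ee_pos: [0.6783, -0.1371, 0.009]
eef_rot: [0.703, 0.711, -0.001, 0.001]
ft_force: [-0.7, -5.8, 2.3]
width: 0.0202
grip_force: 3.0
```

```bash
python3 -m crank '[[[0.04,0,0],0],[[0.04,0,0],0]]'; python3 -m crank '[[[0.03,0,0],0],[[0.03,0,0],0]]'
```

```text
time: 13.82
ee_pos: [0.6783, -0.1355, 0.009]
eef_rot: [0.703, 0.711, -0.001, 0.001]
ft_force: [-0.3, -9.5, 1.4]
width: 0.02
grip_force: 4.8
time: 14.08
ee_pos: [0.6783, -0.1355, 0.009]
eef_rot: [0.704, 0.711, -0.002, 0.002]
ft_force: [-1.1, -12.5, 2.0]
width: 0.0202
grip_force: 6.4
```

```bash
python3 -m crank '[[[0.03,0,0],0],[[0,0,0],0]]'; python3 -m crank '[[[-0.3,0,0],0],[[-0.8,0,0],0],[[-0.8,0,-0.3],0],[[-0.8,0,-1],0],[[-0.8,0,-1],0],[[-0.8,0,-1],0],[[-0.8,0,0],0],[[0,0,0],0]]'
python3 - <<'E'
from h import *
im=vision.camera("top")
cv2.imwrite("pics/top5.png",cv2.resize(im[100:220,260:345],None,fx=5,fy=5,interpolation=cv2.INTER_CUBIC)[:,:,::-1])
im=vision.camera("scene")
cv2.imwrite("pics/s5.png",cv2.resize(im[140:220,220:350],None,fx=6,fy=6,interpolation=cv2.INTER_CUBIC)[:,:,::-1])
E
```

```text
time: 14.32
ee_pos: [0.6783, -0.1354, 0.009]
eef_rot: [0.704, 0.71, -0.002, 0.002]
ft_force: [0.4, -13.4, 1.7]
width: 0.0202
grip_force: 6.7
time: 15.32
ee_pos: [0.6792, -0.2863, 0.1065]
eef_rot: [0.704, 0.71, -0.001, -0.0]
ft_force: [-1.0, -0.2, -0.4]
width: 0.02
grip_force: 0.0
```

View pics/top5.png

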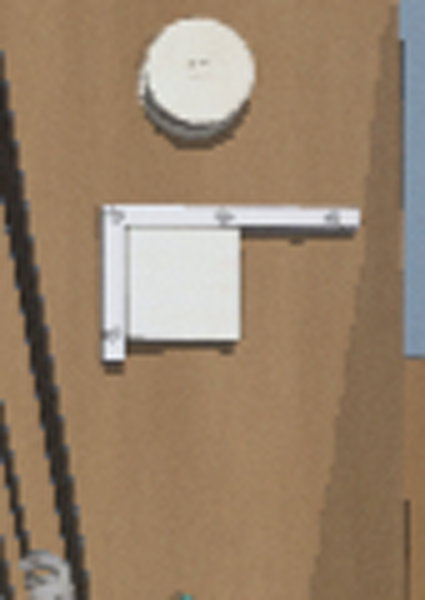

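View pics/s5.png

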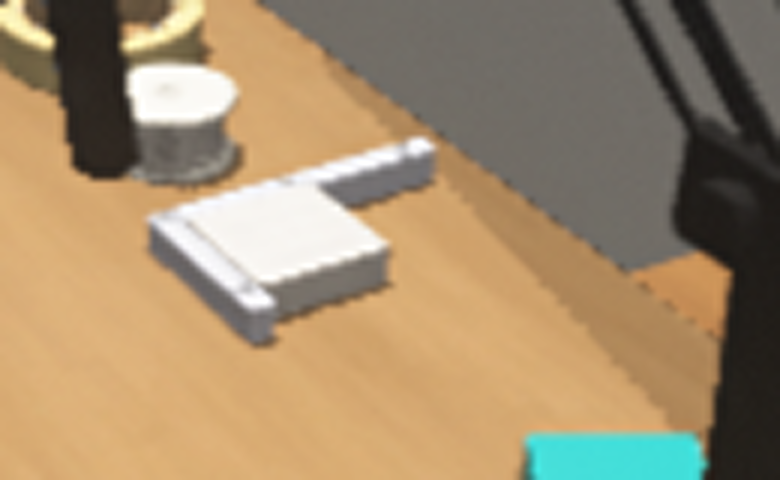

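Both views show the block flush in the corner with no gap at either leg (block centre at top crop (183,285)). The arm is clear, so I'm handing it in.

```bash
python3 -c "
from bench import r
print(r.close_job())"
```

```text
the job is handed in; nothing more can be done
None
```

The steel bench block is in the inside corner of the stop, with no gap at either leg in the final pictures; the job was handed in at about 15 s, with push forces kept to about 25 N, and no verdict was returned.

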